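# Hang the ringed laundry brush inside the low cupboard

### The job

Hang the wooden brush that has the steel ring on the bare hook deep inside the low open cupboard, tilting it so that the ring goes in under the roof and over the hook; let go and leave it hanging still by its ring. Leave the other brush, the one without a ring, where it lies.

Things in the scene. Friction and masses are not known exactly. Their poses are not given: they have to be found in the camera images.
- ring_brush: Wooden scrubbing brush, 172 mm long, lying bristles down. Origin: centre of its rigid steel ring (outer 52, inner 40, bar 6 mm), which lies in its x-y plane, 20 mm above the counter. x: from head to ring, roughly away from the robot; z: up out of its back. Handle 20 wide, 14 thick, x -23 to -85. Head block 64 x 36 (y) x 16 mm centred at x -114, z 0: grip it there; bristles to z -20. About 120 g.
- plain_brush: Brush of the same wood with the same head centred at x = -114 mm, but a plain handle with a round end, no ring. Loose, lies bristles down, to be left alone. Origin at the end of the handle, 20 mm above the counter; x along the handle, away from the head.
- bare_hook: Empty steel hook (bar 7 mm) fixed under the cupboard's roof. Origin: bar's middle at the bottom bend, 195 mm above the counter; x points into the cupboard, away from its open front, z up. The tip rises straight from the origin to x -22, z +26 mm. Behind, the bar runs level to x +20, then the stem goes up at x +28 to the roof (underside at z +83). The ring drops in between tip and stem.
- cupboard: Low fixed cupboard, 175 deep (x), 300 wide (y), 290 high, open at its front (-x), facing the brushes, and back. Origin: centre of underside; axes as the hook's. Floor 12 mm; side and back boards up to z 78, corner posts above; back board at x 64 to 77; roof z 278 to 290, slats with a gap over the hooks. Hooks at about x 44, y 55 and -55: one bare, one with scissors; sides vary.

How it is judged:
At the end, for the whole second after the job is handed in: The ringed brush hangs by its ring on the bare hook: ring centre below the hook's bend and within 32 mm of it, the ring bearing on the hook, handle upright within 23 degrees, ring end up, at rest (under 30 mm/s and 0.3 rad/s) (distance between ring_brush and bare_hook below 0.032 m and z of ring_brush in the frame of bare_hook below 0 m and angle between ring_brush's own x axis and vertical below 0.4 rad and contact force between ring_brush and bare_hook above 0.3 N and linear speed of ring_brush below 0.03 m/s and angular speed of ring_brush below 0.3 rad/s); the robot touches nothing.
It fails at once if the plain brush without a ring is moved more than 30 mm (distance of plain_brush from where it was at the start of the episode above 0.03 m).
It also fails if it takes over 51 s, if anything falls off the work surface, if the arm or the gripper's body presses on something with over 40 N, if the wrist force passes 120 N, or if a joint passes its speed limit or range.

### The arm

A 6-joint arm with a two-finger parallel gripper is mounted at the origin on the work surface. World frame = base frame: x ahead of the robot, y to its left, z up, the work surface at z = 0. Lengths are in m, angles in rad, forces in N, time in s.
With the tool pointing down it reaches from about 0.25 to 0.725 m from the base axis. Payload 4 kg.
Tool frame: the origin (TCP) lies at the very end of the fingers, on their centre line; the grasp point (between the pads) lies 19 mm behind it; z points along the fingers, y is the line along which they close (so a half turn about z gives the same grasp; the last joint's range is limited). The gripper opens to 85 mm and grips with 20 to 120 N. Pads are 22 mm wide; open, the fingers measure 114 mm over their backs; the gripper's body (76 mm by 85 mm) begins 54 mm behind the grasp point. The pads swing forward as they close: fully open they stand 13 mm farther back than shut.
Start: joints at [1.239, 0.241, 0.005, 1.335, 0, 1.571], TCP at [0.163, 0.473, 0.231] pointing down, gripper open.
Joint ranges: [-2.72, 2.72], [-1.05, 1.87], [-1.09, 1.28], [-1.99, 2.15], [-1.42, 1.44], [-3.14, 3.14]. Speed limits (rad/s): [2.79, 2.79, 3.14, 3.14, 3.14, 3.14].

### API

Orientations are given as a unit quaternion [x, y, z, w].
In Python, from workcell import bot, vision, workorder gives the robot as it stands.
- The arm moves only by the shell command python3 -m creep 'ROWS' [OPENING]. ROWS is JSON, a list of rows, each a list of 2 entries, a list of its own where there are three numbers: the shift along the tool's x, y, z in mm, then the turn, a rotation vector about the tool's x, y, z in rad. In form: [[[dx, dy, dz], [wx, wy, wz]], ...]. A call has 1 to 12 rows; each row shifts and turns the commanded pose from where the row before left it, along the tool's axes as they then stand; what a row does not reach is not made up. A row lasts 1/8 s, in which the tool goes at most 62.5 mm and 10.7 degrees, less where a joint would pass 70% of its speed; a pose out of reach is approached as far as the arm can. A call is refused whole if a number of a shift passes 62.5 or a number of a turn 0.188, either way. A call with a gripper value outside its range is refused whole. OPENING is the finger opening in mm, from 0 to 85.4, set as the call begins (- or left out, the last holds). The fingers move at their own pace and stop on an object; the grip force is fixed at half the most. Time passes only in rows, so rows that do not move let the fingers close. It gives the time, the measured TCP pose, the force, the opening and the grip force at its end, in the units of the state.
- bot.get_obs(): the state, without advancing time (a new reading comes with each control period).
- vision.camera(name): name is "scene" or "top"; returns a dict with "image" (384x512x3 uint8, blue, green, red), "z_map" (384x512 float32, m along the optical axis (not along the pixel's ray), 0 where there is no reading), "K" (3x3 intrinsics, pixels), "rvec" (rotation vector, rad) and "tvec" (3), from world to camera coordinates, as OpenCV has them. Camera axes: x right, y down, z forward; pixel columns grow to the right and rows downward; lengths in m; the calibration is good to about 2 mm. A picture is of the moment at which its call begins.
- workorder.job_done(): hands the job in; it is judged then, once.
Trained networks look in a picture, given as the dict that the camera call returned (one of the last four; its "shot" number tells which), for a name from the list of things; names that differ only in an ending like _2 or _b are one class to them, and where a whole thing is asked for, a point or a joint stands for the part that bears it (a point fixed in the world has none). Each returns a list of dicts, best first, with "score" (0 to 1); they miss things now and then, are a little off and sometimes report something else, mostly with a low value. They report only what shows in the picture. A call takes as long as a camera call.
- vision.spot_in(picture, query): "position" ([column, row] in pixels, amid what is visible of it).
- vision.place_of(picture, query): "position" ([column, row] in pixels: a listed point, or the origin of a listed thing).
The state is a dict: "clock": time; "joint_pos": joint angles; "joint_vel": joint speeds; "tau": joint torques, N m; "eef_pos": TCP position; "tool_rot": TCP orientation; "ft_force": force on the tool from outside, world axes, zero at the start; "ft_torque": the same for the moment, N m; "grip_width": finger opening in m; "grasp_force": force on a finger pad.
Only numpy, scipy, OpenCV 4.12 (cv2) and the standard library are available. Lean on these libraries where they do the work, as an engineer would, in place of code of your own. Each camera call takes 0.05 s, during which the arm holds its last target. There are 200 camera calls.

## Working session

There is one attempt and no reset: what is moved stays moved. The work goes in short steps, Python scripts to look and compute and a shell command to move; the robot and the scene stay as the last step left them, time stands still between calls to the robot, and variables do not carry over. Pictures are saved under pics/ and viewed, at most 10 in all, crops included, and the job is handed in when it is done.

```bash
mkdir -p pics; cat > h.py <<'E'
import numpy as np, cv2
from workcell import bot, vision, workorder
from scipy.spatial.transform import Rotation as R
np.set_printoptions(precision=4,suppress=True)
def w(p,uv,z=None,plane=None):
    K=p["K"];Rm=cv2.Rodrigues(np.array(p["rvec"],float))[0];t=np.array(p["tvec"],float).ravel()
    d=np.linalg.inv(K)@[uv[0],uv[1],1]
    if plane is not None:
        c=-Rm.T@t; r=Rm.T@d; return c+r*(plane-c[2])/r[2]
    if z is None:
        z=p["z_map"][int(round(uv[1])),int(round(uv[0]))]
    return Rm.T@(d*z-t)
def cloud(p):
    K=p["K"];Rm=cv2.Rodrigues(np.array(p["rvec"],float))[0];t=np.array(p["tvec"],float).ravel()
    v,u=np.mgrid[:384,:512];z=p["z_map"]
    c=np.stack([(u-K[0,2])/K[0,0]*z,(v-K[1,2])/K[1,1]*z,z],-1)
    P=(c-t)@Rm; P[z==0]=np.nan; return P
def proj(p,X):
    return cv2.projectPoints(np.array([X],float),np.array(p["rvec"],float),np.array(p["tvec"],float),p["K"],None)[0].ravel()
E
cat > a.py <<'E'
from h import *
pl={"ring_brush":.02,"plain_brush":.02,"bare_hook":.195,"cupboard":0}
ims=[]
for n in("scene","top"):
    p=vision.camera(n); ims.append(p["image"])
    np.savez(f"{n}.npz",**{k:p[k] for k in("image","z_map","K","rvec","tvec")})
    for q in pl:
        for f in(vision.spot_in,vision.place_of):
            for r in f(p,q)[:2]:
                uv=r["position"];print(n,q,f.__name__,np.round(uv,1),round(r["score"],2),"plane",w(p,uv,plane=pl[q]),"depth",w(p,uv))
    cv2.imwrite(f"pics/{n}0.png",p["image"])
print(bot.get_obs())
E
python3 a.py
```

```text
scene ring_brush call [276.  221.9] 0.78 plane [0.5473 0.0626 0.02  ] depth [0.5535 0.0577 0.0276]
scene ring_brush call [299.6 239.9] 0.75 plane [0.6329 0.0708 0.02  ] depth [0.6202 0.0826 0.002 ]
scene plain_brush call [321.  190.5] 0.75 plane [0.5202 0.2421 0.02  ] depth [0.5219 0.2404 0.022 ]
scene plain_brush call [343.1 206.3] 0.74 plane [0.6052 0.2453 0.02  ] depth [0.6026 0.2483 0.0166]
scene bare_hook call [154.  241.7] 0.46 plane [ 0.5965 -0.2742  0.195 ] depth [ 0.6171 -0.28    0.216 ]
scene bare_hook call [150.4 248.9] 0.61 plane [ 0.6098 -0.2878  0.195 ] depth [ 0.7022 -0.3125  0.2918]
scene cupboard call [165.  249.9] 0.63 plane [ 0.4482 -0.2099  0.    ] depth [ 0.4594 -0.2134  0.0122]
scene cupboard call [169.1 284.7] 0.74 plane [ 0.5524 -0.2507  0.    ] depth [ 0.5643 -0.2543  0.015 ]
top ring_brush call [209.8 213.4] 0.88 plane [0.551  0.0689 0.02  ] depth [0.5498 0.0681 0.0302]
top ring_brush call [213.  175.3] 0.71 plane [0.6405 0.0635 0.02  ] depth [0.6439 0.0648 0.002 ]
top plain_brush call [131.5 227.8] 0.85 plane [0.5157 0.2478 0.02  ] depth [0.5149 0.2453 0.03
[... 293 characters left out ...]
853  0.2056]
top cupboard call [360.  197.9] 0.95 plane [ 0.594  -0.2828  0.    ] depth [ 0.5506 -0.2166  0.2905]
top cupboard call [346.5 211.5] 0.71 plane [ 0.5614 -0.2503  0.    ] depth [ 0.56   -0.248   0.0116]
{'clock': 0.9, 'joint_pos': array([1.239 , 0.2406, 0.005 , 1.3352, 0.    , 1.5708]), 'joint_vel': array([-0.0003, -0.0003,  0.001 , -0.0015,  0.0019,  0.0013]), 'tau': array([ -0.    , -37.2195,  25.2693,   0.001 ,  -0.0002,   0.    ]), 'eef_pos': array([0.1629, 0.4727, 0.2313]), 'tool_rot': array([0.1651, 0.9863, 0.    , 0.    ]), 'ft_force': array([-0.0652,  0.1446, -0.6324]), 'ft_torque': array([-0.0024, -0.0255, -0.0506]), 'grasp_force': 0.0, 'grip_width': 0.08507042575329136}
```

View pics/scene0.png

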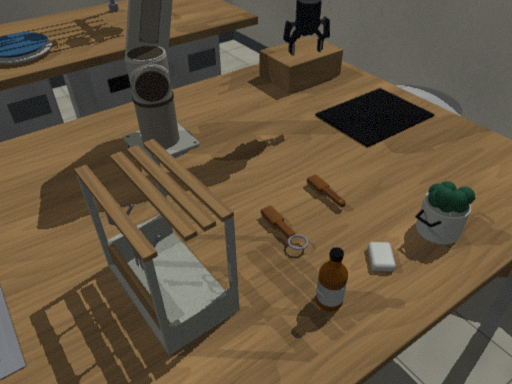

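View pics/top0.png

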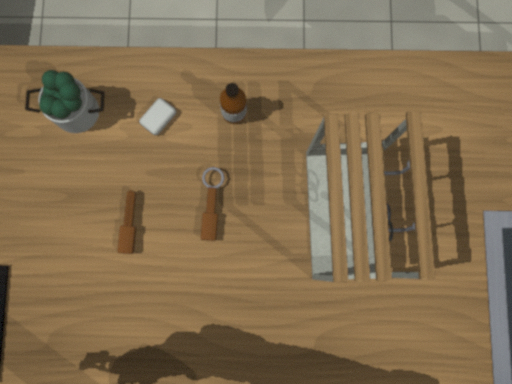

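The scene view shows the ringed brush at (276,222) with its ring at (298,241), the plain brush at (325,190) and the cupboard at (165,250). The cupboard's front faces the brushes, so its x axis is about world -y. In the top view the hooks show in the slat gap at about (399,171) and (400,229). Next I'll refine with depth.

```bash
cat > b.py <<'E'
from h import *
for n in("top","scene"):
    p=dict(np.load(f"{n}.npz")); P=cloud(p); 
    # brush: brown pts
    m=(P[...,2]>.010)&(P[...,2]<.05)&(P[...,0]>.4)&(P[...,0]<.70)&(P[...,1]>.02)&(P[...,1]<.13)
    q=P[m]; hd=q[q[:,0]<.68]; print(n,"brush n",len(q),"x",np.nanpercentile(q[:,0],[1,99]),"y",np.nanpercentile(q[:,1],[1,99]))
    for a in np.arange(.46,.68,.02):
        s=q[(q[:,0]>=a)&(q[:,0]<a+.02)]
        if len(s): print("  ",round(a,2),len(s),"y",s[:,1].min(),s[:,1].max(),"z",np.median(s[:,2]))
    # roof
    r=P[(P[...,2]>.283)&(P[...,2]<.30)&(P[...,1]<-.1)&(P[...,0]<.8)&(P[...,0]>.35)]
    rc=cv2.minAreaRect((r[:,:2]*1000).astype(np.float32)); print("roof",rc)
    k=(P[...,2]>.12)&(P[...,2]<.27)&(P[...,0]>.44)&(P[...,0]<.68)&(P[...,1]<-.23)&(P[...,1]>-.36)
    v,u=np.nonzero(k); print("hook pts",len(v))
    s=P[k]; o=np.argsort(s[:,0])
    for i in o[::max(1,len(o)//45)]: print("   ",u[i],v[i],s[i])
p=np.load("top.npz")["image"][130:260,340:450];s=np.load("scene.npz")["image"][170:320,90:210]
cv2.imwrite("pics/hooks.png",np.hstack([cv2.resize(p,(440,520),interpolation=2),cv2.resize(s,(360,520),interpolation=2)]))
E
python3 b.py
```

```text
top brush n 817 x [0.4916 0.6577] y [0.0399 0.0869]
   0.48 66 y 0.052819714201096116 0.0872378731839508 z 0.027248910390558594
   0.5 144 y 0.05144968080920368 0.08818001378628268 z 0.028530199826441036
   0.52 144 y 0.051346541622498305 0.08637105246666485 z 0.02843494434648393
   0.54 110 y 0.049566014151849865 0.0838802454964327 z 0.02815899976352411
   0.56 81 y 0.056691631075293326 0.0756521011749391 z 0.02729016984766943
   0.58 78 y 0.05526576996989965 0.0759575987081573 z 0.026969209865350507
   0.6 80 y 0.0442731279064286 0.0815576719997469 z 0.025613808252970712
   0.62 46 y 0.03754484190916647 0.08656968213714493 z 0.02304255248495773
   0.64 68 y 0.03983743666857969 0.08667167901320945 z 0.02289936154928835
roof ((559.066650390625, -249.87179565429688), (301.0654602050781, 176.5247039794922), 2.3383445739746094)
hook pts 298
    390 240 [ 0.4838 -0.297   0.1863]
    391 238 [ 0.4871 -0.2963  0.1956]
    389 237 [ 0.49   -0.2968  0.1805]
    391 235 [ 0.4926 -0.2955  0.1992]
    390 234 [ 0.4946 -0.2938  0.1986]
    393 232 [ 0.4981 -0.2984  0.203 ]
    394 231 [ 0.5005 -
[... 3891 characters left out ...]
-0.2815  0.2083]
    157 241 [ 0.6175 -0.2743  0.2147]
    158 237 [ 0.6175 -0.2708  0.2233]
    154 247 [ 0.6176 -0.2825  0.2036]
    156 243 [ 0.6178 -0.2771  0.2113]
    159 236 [ 0.6179 -0.2686  0.225 ]
    159 238 [ 0.6181 -0.2695  0.2204]
    133 249 [ 0.6182 -0.3207  0.223 ]
    157 239 [ 0.6184 -0.2737  0.2205]
    132 250 [ 0.6185 -0.323   0.222 ]
    154 246 [ 0.6188 -0.2824  0.2073]
    155 243 [ 0.6189 -0.2793  0.2136]
    134 252 [ 0.6191 -0.3207  0.2158]
    135 257 [ 0.6197 -0.3216  0.2033]
    136 255 [ 0.6198 -0.3189  0.2071]
    138 257 [ 0.62   -0.3164  0.2002]
    135 254 [ 0.6203 -0.3202  0.2111]
    135 256 [ 0.6205 -0.3213  0.2066]
    135 255 [ 0.6216 -0.321   0.2101]
```

View pics/hooks.png

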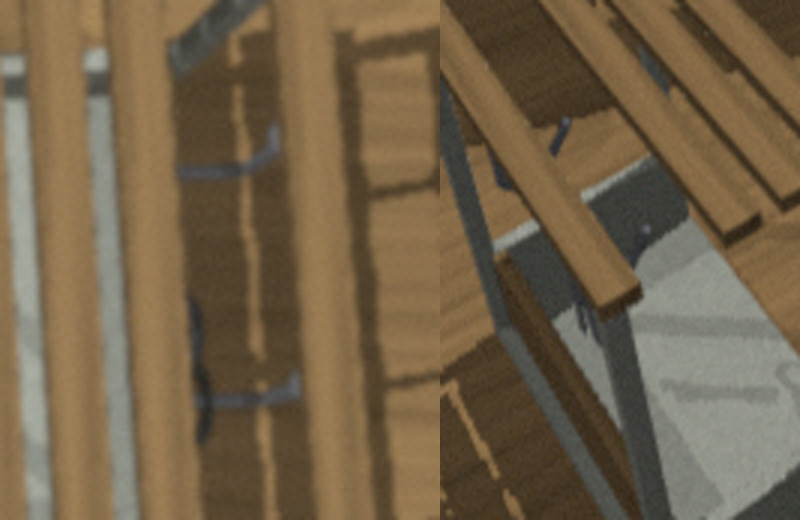

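The crop shows scissors on the hook at world x≈0.505 (right-hand crop about (585,310), left-hand crop (205,390)). The hook at x≈0.617 (left-hand crop (230,170)) is bare.
- **Hook:** about (0.6165,-0.291,0.195), cupboard yaw about 2.4°.
- **Brush:** head centre about (0.520,0.068), axis -2.4°.

Next I'll move over the head.

```bash
python3 -m creep '[[[-42.6,-24.3,9],[0,0,0]],[[-42.6,-24.3,9],[0,0,0]],[[-42.6,-24.3,9],[0,0,0]],[[-42.6,-24.3,9],[0,0,0]],[[-42.6,-24.3,9],[0,0,0]],[[-42.6,-24.3,9],[0,0,0]],[[-42.6,-24.3,9],[0,0,0]],[[-42.6,-24.3,9],[0,0,0]],[[-42.6,-24.3,9],[0,0,0]],[[-42.6,-24.3,9],[0,0,0]],[[-42.6,-24.3,9],[0,0,-0.145]],[[0,0,0],[0,0,-0.145]]]' 85
cat > g.py <<'E'
# usage: python3 g.py x y z [tilt]: goal TCP w/ tool x = angle yaw; prints shift in tool frame & rotvec
from h import *
import sys
def rel(goal,Rg=None):
    o=bot.get_obs(); Rt=R.from_quat(o["tool_rot"])
    print("tcp",o["eef_pos"],"x",Rt.as_matrix()[:,0],"z",Rt.as_matrix()[:,2],"j",o["joint_pos"],"t",o["clock"],"w",o["grip_width"])
    print("shift mm",Rt.inv().apply(np.array(goal)-o["eef_pos"])*1000)
    if Rg is not None: print("turn",(Rt.inv()*Rg).as_rotvec())
def brushR(yaw,th):
    # tool orientation for brush x at heading yaw, pitched up th (tool x=-bx, y=by*?, z=-bz)
    bx=np.array([np.cos(yaw)*np.cos(th),np.sin(yaw)*np.cos(th),np.sin(th)])
    by=np.array([-np.sin(yaw),np.cos(yaw),0]); bz=np.cross(bx,by)
    return R.from_matrix(np.stack([-bx,by,-bz],1))
E
python3 -c "
from g import *
rel([.520,.068,.006],brushR(-.042,0))"
```

```text
clock: 2.4
eef_pos: [0.5206, 0.0646, 0.1313]
tool_rot: [0.021, 1.0, -0.0, -0.0]
ft_force: [-0.5, 1.3, -0.7]
grip_width: 0.0851
grasp_force: 0.0
tcp [0.5206 0.0646 0.1313] x [-0.9991  0.0419  0.0001] z [-0.0001 -0.0006 -1.    ] j [ 0.1238  0.3533 -0.1086  1.1091 -0.0006  0.1657] t 2.4 w 0.08505600463606872
shift mm [  0.6907   3.4401 125.3411]
turn [-0.0006 -0.0001  0.0001]
```

```bash
python3 -m creep '[[[0.7,3.4,0],[0,0,0]],[[0,0,30],[0,0,0]],[[0,0,30],[0,0,0]],[[0,0,30],[0,0,0]],[[0,0,20],[0,0,0]],[[0,0,15],[0,0,0]],[[0,0,0],[0,0,0]]]' && python3 -m creep '[[[0,0,0],[0,0,0]],[[0,0,0],[0,0,0]],[[0,0,0],[0,0,0]],[[0,0,0],[0,0,0]],[[0,0,0],[0,0,0]],[[0,0,0],[0,0,0]],[[0,0,0],[0,0,0]],[[0,0,0],[0,0,0]]]' 20
```

```text
clock: 3.28
eef_pos: [0.5173, 0.0712, 0.0065]
tool_rot: [0.021, 1.0, -0.0, -0.001]
ft_force: [-0.2, 0.0, 0.1]
grip_width: 0.085
grasp_force: 0.0
clock: 4.28
eef_pos: [0.5193, 0.0709, 0.0084]
tool_rot: [0.021, 1.0, 0.0, 0.001]
ft_force: [-1.8, 0.6, 6.3]
grip_width: 0.0347
grasp_force: 61.7
```

```bash
python3 -m creep '[[[0,0,-20],[0,0,0]],[[0,0,-40],[0,0,0]],[[0,0,-50],[0,0,0]],[[0,0,-50],[0,0,0.165]],[[0,0,0],[0,0,0.165]],[[0,0,0],[0,0,0.165]],[[0,0,0],[0,0,0.165]],[[0,0,0],[0,0,0.165]],[[0,0,0],[0,0,0.165]],[[0,0,0],[0,0,0.165]],[[0,0,0],[0,0,0.165]],[[0,0,0],[0,0,0.165]]]'
cat > c.py <<'E'
from h import *; import sys
o=bot.get_obs();T=R.from_quat(o["tool_rot"]);e=o["eef_pos"];print("tcp",e,"clock",o["clock"],"F",o["ft_force"],"w",o["grip_width"])
for n in("top","scene"):
    p=vision.camera(n);P=cloud(p);L=T.inv().apply((P.reshape(-1,3)-e)); 
    m=(np.abs(L[:,1])<.05)&(L[:,2]>-.045)&(L[:,2]<.02)&(L[:,0]<-.02)&(L[:,0]>-.18)&(P.reshape(-1,3)[:,2]>.05)
    q=L[m]; print(n,len(q))
    for a in np.arange(-.16,-.02,.02):
        s=q[(q[:,0]>=a)&(q[:,0]<a+.02)]
        if len(s): print("  ",round(a,2),len(s),"x",s[:,0].min(),"y",s[:,1].min(),s[:,1].max(),"z",np.median(s[:,2]))
    for r in vision.place_of(p,"ring_brush")[:2]: print(r["score"],r["position"], T.inv().apply(w(p,r["position"])-e))
    cv2.imwrite(f"pics/{n}{sys.argv[1]}.png",p["image"])
E
python3 c.py 1
```

```text
clock: 5.78
eef_pos: [0.5177, 0.0707, 0.1667]
tool_rot: [0.693, 0.721, -0.001, -0.0]
ft_force: [0.1, -0.2, -0.5]
grip_width: 0.0347
grasp_force: 60.8
tcp [0.5177 0.0707 0.1667] clock 5.775 F [ 0.1144 -0.2339 -0.52  ] w 0.034702213438865585
top 582
   -0.16 20 x -0.14356177497264788 y -0.014041436693012945 0.010159698546661362 z -0.01384786111822904
   -0.14 84 x -0.13999561508798256 y -0.027415580543960073 0.022412857656294916 z -0.014319260469010393
   -0.12 76 x -0.11903578936043903 y -0.02699236942779788 0.022384560246803804 z -0.014395546121549991
   -0.1 112 x -0.09991862584839992 y -0.017018721635684197 0.013268163419845139 z -0.017864784498233744
   -0.08 100 x -0.07851969894275158 y -0.010868686975986514 0.007601084599633552 z -0.018665524608201558
   -0.06 105 x -0.058871291391529516 y -0.011227236428520101 0.008162678148554751 z -0.019091908035629802
   -0.04 85 x -0.03924739600855901 y -0.01893244636718022 0.016516313960411377 z -0.019487274803318824
0.75 [263.5, 220.7] [-0.127   0.0152  0.167 ]
scene 474
   -0.16 22 x -0.14577303419839668 y -0.013918776631188142 0.011297252658418593 z -0.01447001743839372
   -0.14 49 x -0.13992254004930457 y -0.02599213513531245 0.025315796135839206 z -0.014491445007572717
   -0.12 47 x -0.11948712985919557 y -0.026114758076485316 0.0227973697802153 z -0.014043182684520759
   -0.1 75 x -0.09997838087746724 y -0.011437412722406785 0.012955423429488373 z -0.017416166442185622
   -0.08 73 x -0.0792975977640483 y -0.011474105629823284 0.009506432284397029 z -0.018368922303922192
   -0.06 68 x -0.05991889853830459 y -0.013637015395094147 0.009152389861453192 z -0.018292190202769606
   -0.04 140 x -0.03981235284108201 y -0.019176553008842013 0.018295689932049386 z -0.017893536870668754
0.88 [229.8, 183.2] [ 0.0027 -0.199   0.1674]
```

View pics/scene1.png

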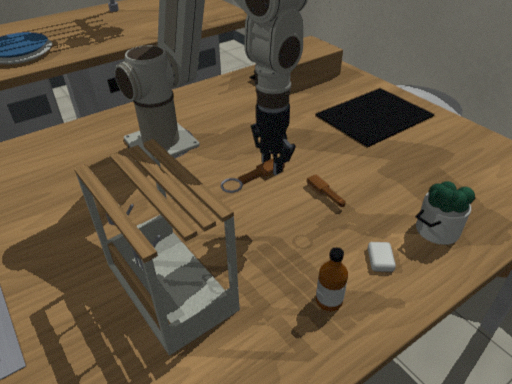

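The brush is held well and points level at the cupboard: ring at (232,185), grip at (268,168). Now I'll tilt it 45° and bring the ring to the front of the cupboard.

```bash
cat >> g.py <<'E'
H=np.array([.6165,-.291,.195]);cx=np.array([.042,-.999,0]);YAW=-1.529;r=np.array([-.118,-.0015,-.0115])
def ring(hx,hz,deg,hy=0,r=r):
    Rg=brushR(YAW,np.radians(deg)); c=H+cx*hx/1000+np.array([.999,.042,0])*hy/1000+[0,0,hz/1000]
    g=c-Rg.apply(r); print("goal tcp",g); rel(g,Rg)
def where(r=r):
    o=bot.get_obs();T=R.from_quat(o["tool_rot"]);c=o["eef_pos"]+T.apply(r)-H
    print("ring in hook: x %.1f y %.1f z %.1f"%(c@cx*1000,c@[.999,.042,0]*1000,c[2]*1000),"tilt",np.degrees(np.arcsin(-T.as_matrix()[2,0])),"F",o["ft_force"],"j",o["joint_pos"])
E
python3 -c "
from g import *
where(); ring(-190,32,45); ring(-13,32,45)"
```

```text
ring in hook: x -247.5 y -84.2 z -16.5 tilt 0.0013187556955195673 F [ 1.3958  0.9919 -1.1654] j [ 0.1357  0.3224 -0.0549  1.1944  0.0001  1.6599]
goal tcp [ 0.6069 -0.0259  0.1354]
tcp [0.518  0.0707 0.167 ] x [-0.0466  0.9989 -0.    ] z [-0.0008 -0.0001 -1.    ] j [ 0.1357  0.3224 -0.0549  1.1944  0.0001  1.6599] t 5.975 w 0.03508989977574346
shift mm [-100.6725   84.3262   31.4534]
turn [ 0.0011 -0.7854  0.0049]
goal tcp [ 0.6143 -0.2027  0.1354]
tcp [0.518  0.0707 0.167 ] x [-0.0466  0.9989 -0.    ] z [-0.0008 -0.0001 -1.    ] j [ 0.1357  0.3224 -0.0549  1.1944  0.0001  1.6599] t 5.975 w 0.03508989977574346
shift mm [-277.6498   83.5083   31.4582]
turn [ 0.0011 -0.7854  0.0049]
```

```bash
python3 -m creep '[[[-20,28,8],[0,0,0]],[[-20,28,8],[0,0,0]],[[-20,28,8],[0,0,0]],[[0,0,0],[0,-0.157,0]],[[0,0,0],[0,-0.157,0]],[[0,0,0],[0,-0.157,0]],[[0,0,0],[0,-0.157,0]],[[0,0,0],[0,-0.157,0.005]],[[0,0,0],[0,0,0]]]'; python3 -c "
from g import *
where(); ring(-60,32,45)"
```

```text
clock: 7.1
eef_pos: [0.6036, 0.0167, 0.1397]
tool_rot: [0.638, 0.669, -0.266, 0.275]
ft_force: [-0.3, -0.3, -1.7]
grip_width: 0.0349
grasp_force: 61.0
ring in hook: x -232.6 y -0.7 z 36.2 tilt 44.95754609154051 F [-0.345  -0.2962 -1.6708] j [ 0.3703  0.6957  0.2305  1.4186 -0.7321  2.0149]
goal tcp [ 0.6123 -0.1558  0.1354]
tcp [0.6036 0.0167 0.1397] x [-0.0353  0.7067 -0.7066] z [ 0.0283 -0.706  -0.7076] j [ 0.3703  0.6957  0.2305  1.4186 -0.7321  2.0149] t 7.1 w 0.0349128472973394
shift mm [-119.1978    0.9357  125.0163]
turn [-0.0012 -0.0007  0.0058]
```

```bash
python3 -m creep '[[[-17,0.1,18],[0,0,0]],[[-17,0.1,18],[0,0,0]],[[-17,0.1,18],[0,0,0]],[[-17,0.1,18],[0,0,0.005]],[[-17,0.1,18],[0,0,0]],[[-17,0.1,18],[0,0,0]],[[-17,0.1,17],[0,0,0]],[[0,0,0],[0,0,0]]]'; python3 c.py 2; python3 -c "
from g import *
where(); ring(-13,32,45)"
```

```text
clock: 8.1
eef_pos: [0.6117, -0.1607, 0.1404]
tool_rot: [0.644, 0.663, -0.262, 0.277]
ft_force: [0.4, 0.3, -0.6]
grip_width: 0.0349
grasp_force: 60.9
tcp [ 0.6117 -0.1607  0.1404] clock 8.1 F [ 0.4242  0.2997 -0.5637] w 0.034888526547079655
top 631
   -0.14 36 x -0.13274817134059289 y -0.027906446426731266 0.02177739605974388 z -0.01378491081981403
   -0.12 2 x -0.11912246476081989 y -0.02554322887456772 0.022493461921803865 z -0.012103052479919742
   -0.1 40 x -0.089610789013296 y -0.012173435842648956 0.007775641416688148 z -0.01836775547770539
   -0.08 22 x -0.0799108505249295 y -0.01185426980805604 0.007166993567208666 z -0.016745091088535464
   -0.06 4 x -0.04283688557470153 y -0.010074975234334106 0.00011777419222050048 z -0.020517057001584505
   -0.04 151 x -0.039722442840209135 y -0.019336495766804893 0.01674922786205879 z -0.01856058112051972
0.81 [364.5, 168.8] [-0.0054  0.0436  0.182 ]
scene 619
   -0.16 27 x -0.14380712913173005 y -0.0148089985890987 0.009895358041979045 z -0.013529939952920761
   -0.14 31 x -0.13983027900585318 y -0.01452886247450973 0.020209595015720422 z -0.01164452340371988
   -0.08 13 x -0.06819379789532082 y -0.007113478355448957 0.007121189124062048 z -0.019453544135657315
   -0.06 58 x -0.05976494135021825 y -0.010575131727565653 0.01088287790314972 z -0.016323892664202463
   -0.04 154 x -0.03938715853189398 y -0.014920526773865518 0.018549590905020924 z -0.007769347988870034
0.93 [172.9, 220.5] [-0.1715  0.0489 -0.0397]
ring in hook: x -58.0 y -1.0 z 36.0 tilt 44.911268025754325 F [ 0.3254 -0.1323 -1.447 ] j [ 0.0934  0.5837  0.0372  1.0729 -0.7827  1.6503]
goal tcp [ 0.6143 -0.2027  0.1354]
tcp [ 0.6124 -0.1576  0.1395] x [-0.0209  0.7079 -0.706 ] z [ 0.0315 -0.7053 -0.7082] j [ 0.0934  0.5837  0.0372  1.0729 -0.7827  1.6503] t 8.3 w 0.034461027095242305
shift mm [-29.0752   0.1893  34.7793]
turn [ 0.002  -0.0015 -0.0087]
```

```bash
python3 -c "
import cv2,numpy as np
a=cv2.imread('pics/top2.png')[110:290,300:450];b=cv2.imread('pics/scene2.png')[130:330,70:250]
cv2.imwrite('pics/v2.png',np.hstack([cv2.resize(a,(400,480),interpolation=2),cv2.resize(b,(400,480),interpolation=2)]))"
```

```text
(no output)
```

View pics/v2.png

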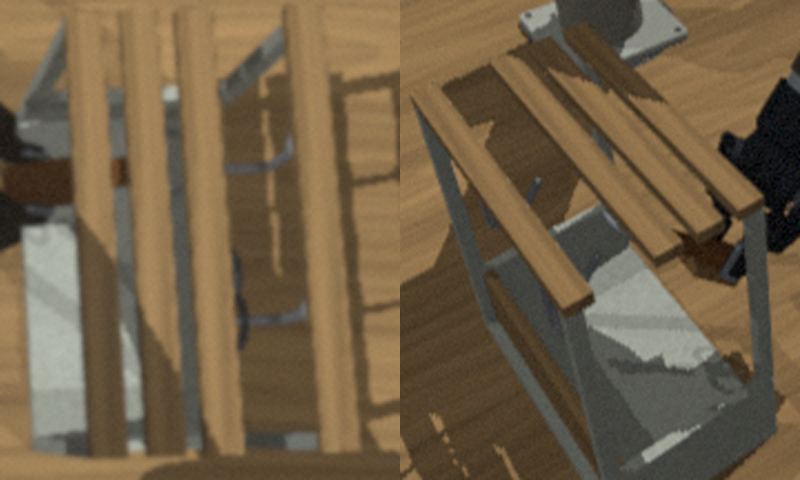

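The brush lies in line with the bare hook (left crop: handle at row 168, hook bar at row 165) and the gripper is clear of the roof edge. Next I'll take the ring over the tip.

```bash
python3 -m creep '[[[-8,0.3,8],[0,0,0]],[[-8,0.3,8],[0,0,0]],[[-8,0.3,8],[0,0,0]],[[-7,0,8],[0,0,0]],[[0,0,2],[0,0,0]],[[0,0,0],[0,0,0]],[[0,0,0],[0,0,0]]]'; python3 c.py 3; python3 -c "
from g import *
where(); ring(-10,5,45); 
import cv2,numpy as np
a=cv2.imread('pics/top3.png')[130:240,340:450];b=cv2.imread('pics/scene3.png')[170:290,90:210]
cv2.imwrite('pics/v3.png',np.hstack([cv2.resize(a,(400,480),interpolation=2),cv2.resize(b,(400,480),interpolation=2)]))"
```

```text
clock: 9.18
eef_pos: [0.6149, -0.2034, 0.1368]
tool_rot: [0.642, 0.664, -0.263, 0.278]
ft_force: [-0.4, -0.4, -0.7]
grip_width: 0.0352
grasp_force: 60.9
tcp [ 0.6149 -0.2034  0.1368] clock 9.175 F [-0.3775 -0.3674 -0.6605] w 0.03515836611876794
top 401
   -0.16 53 x -0.15887968207103545 y -0.01610724636150225 0.008450444851680297 z -0.012105995449979458
   -0.14 87 x -0.13994142553818195 y -0.02681395713244678 0.021780933305276858 z -0.013117070062890035
   -0.12 22 x -0.11874774706383842 y -0.026431407378581753 0.02222932421435382 z 0.00948985953150384
   -0.1 32 x -0.08760182617060758 y -0.011762414852825732 0.00792077378616203 z -0.018136511481089974
   -0.08 29 x -0.07964034615886886 y -0.011741611120926108 0.007599289424567212 z -0.017561750532768896
   -0.06 2 x -0.04046233488727855 y -0.011812046539323842 -0.009871341703436074 z -0.019063250001217336
   -0.04 104 x -0.03950886184303824 y -0.019447726377206577 0.016287328038732198 z -0.01804065895494222
0.62 [386.9, 166.4] [-0.0051  0.0502  0.2047]
scene 602
   -0.16 25 x -0.14875954817939147 y -0.0149849670453078 0.01196076310
[... 402 characters left out ...]
9022205346928953 z -0.016020624597840944
   -0.06 74 x -0.05995439433323822 y -0.009646198109953184 0.00948216686222489 z -0.015973262125893492
   -0.04 180 x -0.0399380012211474 y -0.017068886493857113 0.0174209901554536 z -0.008325643352344085
0.63 [152.9, 235.4] [ 0.0631 -0.1979  0.0798]
ring in hook: x -12.3 y -0.3 z 33.4 tilt 44.97351280196085 F [ 0.1678 -0.3971 -0.1118] j [ 0.0181  0.5736  0.0108  0.982  -0.7846  1.5437]
goal tcp [ 0.6144 -0.2057  0.1084]
tcp [ 0.615  -0.2034  0.1369] x [-0.0215  0.7071 -0.7068] z [ 0.0311 -0.7061 -0.7074] j [ 0.0181  0.5736  0.0108  0.982  -0.7846  1.5437] t 9.375 w 0.034302648276289795
shift mm [18.4816 -0.8227 21.7621]
turn [ 0.0016 -0.0004 -0.008 ]
```

View pics/v3.png

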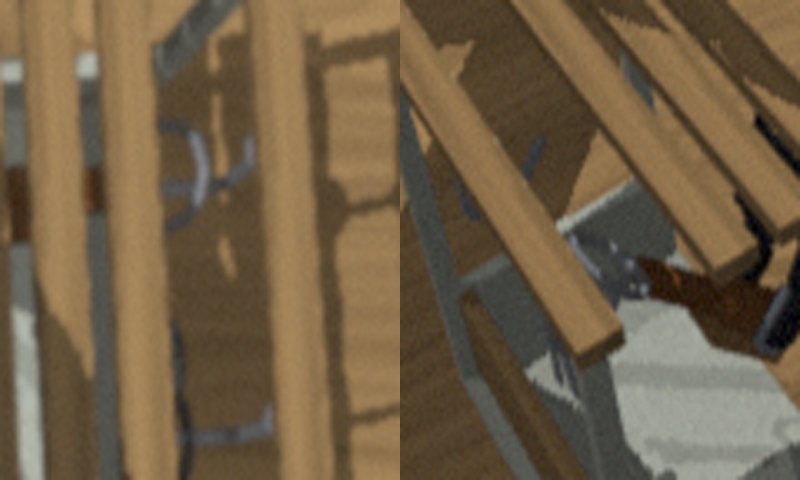

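The ring's far arc (left crop (200,175)) lies over the hook bar, and the tip is inside the hole. Lowering now.

```bash
python3 -m creep '[[[5.1,-0.1,5.8],[0,0,0]],[[5.1,-0.1,5.8],[0,0,0]],[[5.1,-0.1,5.8],[0,0,0]],[[5.1,-0.1,5.8],[0,0,0]],[[5.1,-0.1,5.8],[0,0,-0.008]],[[0,0,0],[0,0,0]]]'; python3 -c "
from g import *
where(); ring(-5,-8,57); ring(-3,-13,68)"
```

```text
clock: 10.12
eef_pos: [0.6141, -0.2062, 0.0973]
tool_rot: [0.639, 0.667, -0.265, 0.276]
ft_force: [1.5, 1.1, -0.5]
grip_width: 0.0347
grasp_force: 60.9
ring in hook: x -9.4 y -0.3 z -6.2 tilt 44.96994029738003 F [ 1.5142  1.0525 -0.5443] j [ 0.0133  0.6169 -0.0307  0.8951 -0.7845  1.5299]
goal tcp [ 0.6155 -0.2314  0.0818]
tcp [ 0.6141 -0.2062  0.0973] x [-0.0305  0.7068 -0.7067] z [ 0.0293 -0.7061 -0.7075] j [ 0.0133  0.6169 -0.0307  0.8951 -0.7845  1.5299] t 10.125 w 0.03470981809648277
shift mm [-6.8433  0.3826 28.7667]
turn [-0.0001 -0.21    0.0009]
goal tcp [ 0.6165 -0.2544  0.0683]
tcp [ 0.6141 -0.2062  0.0973] x [-0.0305  0.7068 -0.7067] z [ 0.0293 -0.7061 -0.7075] j [ 0.0133  0.6169 -0.0307  0.8951 -0.7845  1.5299] t 10.125 w 0.03470981809648277
shift mm [-13.6396   0.3816  54.6225]
turn [ 0.     -0.4019  0.0009]
```

```bash
python3 -m creep '[[[-2.6,0.1,14.2],[0,-0.105,0]],[[-2.6,0.1,14.2],[0,-0.105,0]],[[0,0,0],[0,0,0]],[[0,0,13.3],[0,-0.096,0]],[[0,0,13.3],[0,-0.096,0]],[[0,0,0],[0,0,0]],[[0,0,0],[0,0,0]]]'; python3 -c "
from g import *
where(); ring(-3,-17,70)"; python3 c.py 4;  python3 -c "
import cv2,numpy as np
a=cv2.imread('pics/top4.png')[130:240,340:450];b=cv2.imread('pics/scene4.png')[170:290,90:210]
cv2.imwrite('pics/v4.png',np.hstack([cv2.resize(a,(400,480),interpolation=2),cv2.resize(b,(400,480),interpolation=2)]))"
```

```text
clock: 11.0
eef_pos: [0.6179, -0.2535, 0.0712]
tool_rot: [0.575, 0.598, -0.386, 0.404]
ft_force: [0.3, 0.4, -1.5]
grip_width: 0.0343
grasp_force: 61.0
ring in hook: x -3.7 y 1.0 z -10.2 tilt 67.92111164800079 F [ 0.2581  0.4381 -1.5128] j [ 0.0453  0.7982 -0.089   0.6878 -1.1855  1.579 ]
goal tcp [ 0.6166 -0.2584  0.0632]
tcp [ 0.6179 -0.2535  0.0712] x [-0.0126  0.3757 -0.9267] z [ 0.0404 -0.9258 -0.3759] j [ 0.0453  0.7982 -0.089   0.6878 -1.1855  1.579 ] t 11.0 w 0.03430262144128365
shift mm [ 5.5837 -1.4515  7.4593]
turn [ 0.0016 -0.0363 -0.0031]
tcp [ 0.6179 -0.2535  0.0712] clock 11.0 F [ 0.2581  0.4381 -1.5128] w 0.03430262144128365
top 229
   -0.16 67 x -0.15883362468374085 y -0.017930075062647127 0.011657127318610119 z -0.010364635693121129
   -0.14 79 x -0.13968171311932515 y -0.027230552371892425 0.020642505534916443 z -0.012316190402738233
   -0.08 53 x -0.0797997625285043 y -0.012036603964472214 0.007255592412921853 z -0.017739986990005004
   -0.06 3 x -0.05935342881278786 y -0.011528846518140637 -0.005585176533626998 z -0.014020278766753373
   -0.04 12 x -0.036255989142
[... 204 characters left out ...]
9402284 z -0.02836236309789033
   -0.14 32 x -0.13959145219961414 y -0.0028369012356619966 0.023685585769219683 z -0.012987977858932447
   -0.12 14 x -0.11881910849847355 y -0.0053322772035134 0.022278762005138404 z -0.011863896744514716
   -0.1 62 x -0.09961465820414611 y -0.01028657688819322 0.008304925633638416 z -0.014198870174956442
   -0.08 50 x -0.07970149149102912 y 0.0017476318394374739 0.009013622837321766 z -0.011746784447411267
   -0.06 52 x -0.059834193784638647 y -0.008666718777150108 0.009558674015624295 z -0.012350981152830561
   -0.04 177 x -0.03979191005811707 y -0.016498208419988586 0.017192702975052467 z -0.0023666612473387263
0.64 [152.5, 249.9] [-0.2249  0.0847 -0.0262]
```

View pics/v4.png

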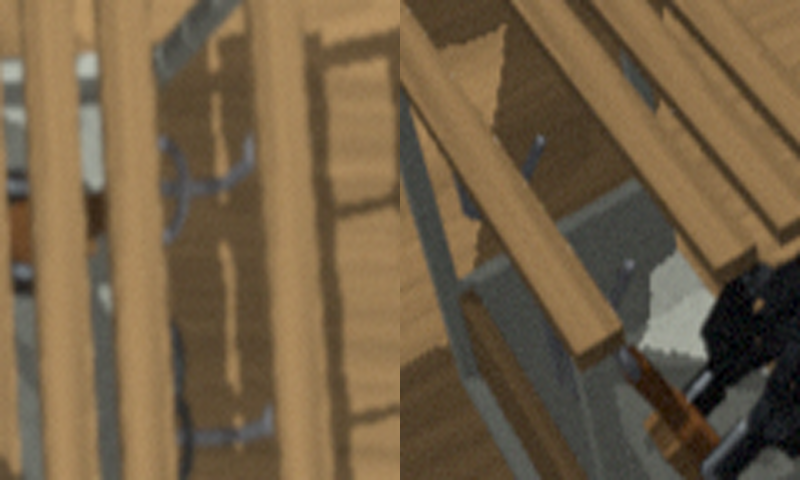

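The ring arc crosses the hook bar at (185,190) in the left crop, and the tip stands in front of it at (625,270) in the right. Next I'll lower to contact.

```bash
python3 -m creep '[[[1.8,-0.5,2.5],[0,-0.012,0]],[[1.8,-0.5,2.5],[0,-0.012,0]],[[1.9,-0.5,2.5],[0,-0.012,0]],[[0,0,0],[0,0,0]],[[0,0,0],[0,0,0]]]'; python3 -c "
from g import *
where();ring(-3,-17,75)"
```

```text
clock: 11.82
eef_pos: [0.6165, -0.2595, 0.0643]
tool_rot: [0.566, 0.589, -0.398, 0.417]
ft_force: [0.2, -1.7, 5.2]
grip_width: 0.0348
grasp_force: 61.0
ring in hook: x -2.7 y -0.6 z -15.7 tilt 70.36088664434666 F [ 0.1715 -1.6958  5.2096] j [ 0.0432  0.8255 -0.0987  0.6464 -1.2281  1.5746]
goal tcp [ 0.6171 -0.2685  0.061 ]
tcp [ 0.6165 -0.2595  0.0643] x [-0.0105  0.3359 -0.9418] z [ 0.0408 -0.941  -0.3361] j [ 0.0432  0.8255 -0.0987  0.6464 -1.2281  1.5746] t 11.825 w 0.03476561612627084
shift mm [-0.0259  0.1254  9.6343]
turn [ 0.0013 -0.0809 -0.0036]
```

```bash
python3 -m creep '[[[0,0,4.8],[0,-0.04,0]],[[0,0,4.8],[0,-0.04,0]],[[0,0,0],[0,0,0]],[[0,0,0],[0,0,0]]]' && python3 -m creep '[[[0,0,0],[0,0,0]],[[0,0,0],[0,0,0]],[[0,0,0],[0,0,0]],[[0,0,0],[0,0,0]],[[0,0,0],[0,0,0]],[[0,0,0],[0,0,0]]]' 54; python3 -c "
from g import *
where()
p=vision.camera('top');q=vision.camera('scene')
a=p['image'][110:240,310:450];b=q['image'][150:310,90:250]
cv2.imwrite('pics/v5.png',np.hstack([cv2.resize(a,(400,480),interpolation=2),cv2.resize(b,(400,480),interpolation=2)]))"
```

```text
clock: 12.32
eef_pos: [0.6174, -0.2688, 0.062]
tool_rot: [0.55, 0.571, -0.42, 0.441]
ft_force: [2.5, -3.1, 7.3]
grip_width: 0.0345
grasp_force: 60.7
clock: 13.08
eef_pos: [0.616, -0.2677, 0.0588]
tool_rot: [0.55, 0.574, -0.419, 0.438]
ft_force: [0.4, -0.5, -0.5]
grip_width: 0.0539
grasp_force: 0.0
ring in hook: x -3.1 y -1.1 z -19.3 tilt 74.65431001399813 F [ 0.3702 -0.4536 -0.4703] j [ 0.0409  0.8681 -0.1048  0.5914 -1.303   1.5651]
```

View pics/v5.png

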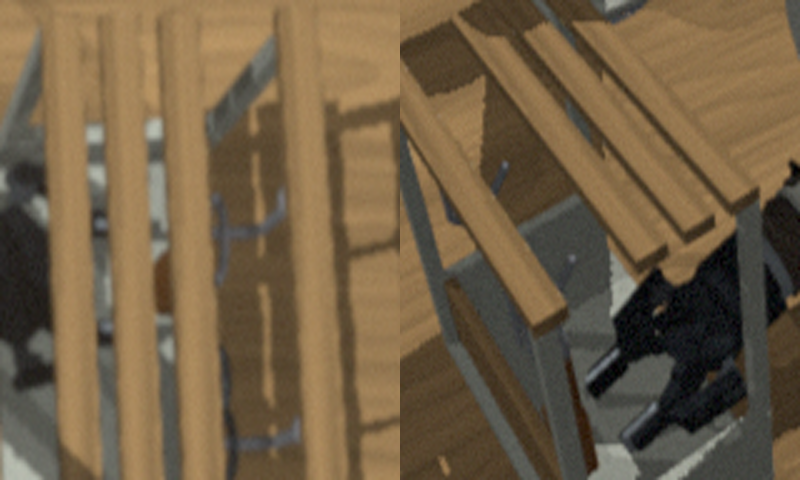

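The brush has swung free of the opened fingers and hangs (right crop: handle behind the post near (580,410)), and the ring sits on the bar at (222,240) on the left. Next I'll withdraw straight back.

```bash
python3 -m creep '[[[0,0,-8],[0,0,0]],[[0,0,-12],[0,0,0]],[[0,0,-20],[0,0,0]],[[0,0,-25],[0,0,0]],[[0,0,-30],[0,0,0]],[[0,0,-30],[0,0,0]],[[0,0,-30],[0,0,0]],[[0,0,-30],[0,0,0]],[[0,0,-25],[0,0,0]],[[0,0,0],[0,0,0]],[[0,0,0],[0,0,0]],[[0,0,0],[0,0,0]]]' && python3 -m creep '[[[0,0,0],[0,0,0]],[[0,0,0],[0,0,0]],[[0,0,0],[0,0,0]],[[0,0,0],[0,0,0]],[[0,0,0],[0,0,0]],[[0,0,0],[0,0,0]],[[0,0,0],[0,0,0]],[[0,0,0],[0,0,0]],[[0,0,0],[0,0,0]],[[0,0,0],[0,0,0]],[[0,0,0],[0,0,0]],[[0,0,0],[0,0,0]]]'; python3 -c "
from g import *
I=[]
for k in range(2):
    p=vision.camera('top');q=vision.camera('scene');I.append((p,q))
    if k==0:
        for _ in range(8): vision.camera('top')
print('diff',[np.abs(I[0][i]['image'].astype(int)-I[1][i]['image'])[130:300,80:420].mean() for i in (0,1)])
P=cloud(q);d=P-H;hx=d@cx*1000;hy=d@[.999,.042,0]*1000;hz=d[...,2]*1000
im=q['image'].astype(int);br=(im[...,2]-im[...,0]>25)&(abs(hy)<40)&(hx>-60)&(hx<40)&(hz<-20)&(hz>-180)
for a in range(-180,-20,20):
    s=br&(hz>=a)&(hz<a+20)
    if s.sum(): print(a,s.sum(),np.median(hx[s]),np.median(hy[s]))
a=p['image'][110:240,310:450];b=q['image'][150:310,90:250]
cv2.imwrite('pics/v6.png',np.hstack([cv2.resize(a,(400,480),interpolation=2),cv2.resize(b,(400,480),interpolation=2)]))"
```

```text
clock: 14.68
eef_pos: [0.607, -0.0666, 0.1142]
tool_rot: [0.551, 0.573, -0.42, 0.438]
ft_force: [0.0, 0.1, -0.3]
grip_width: 0.054
grasp_force: 0.0
clock: 16.18
eef_pos: [0.6074, -0.0654, 0.1145]
tool_rot: [0.551, 0.574, -0.419, 0.438]
ft_force: [0.3, -0.5, -0.1]
grip_width: 0.0542
grasp_force: 0.0
diff [np.float64(2.0093540945790083), np.float64(2.888304498269896)]
-180 45 33.14750887687383 3.747205948294662
-160 82 33.0367752699783 15.199869706202996
-140 89 32.93960746416314 16.066628719417064
-120 172 27.95614156427435 -0.6458476845761478
-100 25 -1.674387214317576 10.886748346544563
-80 11 -1.0387130711263795 8.454382665525824
-60 7 -0.947653769899971 9.37230310393247
```

View pics/v6.png

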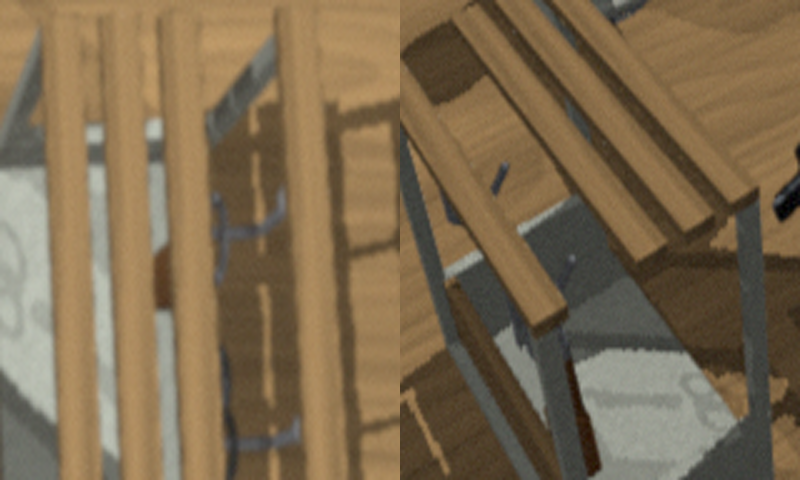

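The brush hangs upright by its ring on the bare hook (right crop (580,420), left crop ring at (222,240)), and the gripper is clear. I'll wait a few seconds for it to settle, then hand in.

```bash
for i in 1 2 3; do python3 -m creep '[[[0,0,0],[0,0,0]],[[0,0,0],[0,0,0]],[[0,0,0],[0,0,0]],[[0,0,0],[0,0,0]],[[0,0,0],[0,0,0]],[[0,0,0],[0,0,0]],[[0,0,0],[0,0,0]],[[0,0,0],[0,0,0]],[[0,0,0],[0,0,0]],[[0,0,0],[0,0,0]],[[0,0,0],[0,0,0]],[[0,0,0],[0,0,0]]]' >/dev/null; done; python3 -c "
from h import *
print(workorder.job_done())"
```

```text
the job is handed in; nothing more can be done
None
```

The ringed brush hangs upright by its ring on the bare hook, the gripper is clear and the plain brush was not touched; I handed the job in at about 21 s, and the call returned no verdict.

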